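# Prise open the slide storage box

### The job

The orange-handled pry blade stands on edge in its white rest. Take it out, lay it down flat on the bench and let go, then take it up again with the blade level, slip the blade into the notch under the front edge of the slide box's blue lid, lever the lid off its spring catch and lift it with the blade until it stays standing well beyond half way to upright. Keep the hand itself off the lid, leave the three small cartons where they are, and finally lay the pry blade flat on the bench again and let go of it.

Things in the scene. Friction and masses are not known exactly. Their poses are not given: they have to be found in the camera images.
- pry_mid (a point): Centre of the orange handle of the loose pry blade. Own x: along the tool to the blade tip; y: thickness; z: width. Handle 110 mm long (x -55 to +55), 26 wide (z), 14 thick (y), its long edges fully rounded: alone it cannot stand on edge. At the start it stands on edge in the rest, this point 43 mm above the bench; lying flat (y up or down) 7 mm.
- pry_blade: The same pry blade, same origin and axes; about 80 g, 170 mm long, balancing about 15 mm ahead of the origin. Its steel blade runs from the handle to x = +115 mm, 16 mm wide, 3 mm thick (2 mm in the last 8 mm), in the middle of the handle's thickness.
- tool_rest: White fixed rest holding the pry blade on edge; origin at the centre of its underside, x along the tool. Base plate 120 x 54 x 6 mm; two slotted posts, 8 mm thick, 30 mm wide, at x = +42 and -42 mm; slot floor 30 mm and post top 46 mm above the bench, slot 16 mm wide. The handle is free between the posts (76 mm).
- slide_store: Grey fixed slide storage box, 100 mm (x) x 124 mm (y) x 84 mm high with its lid; origin at the centre of its underside. Its front, with the notch and a label holder, looks along its own -x. Hollow: the space behind the 7 mm front wall is free down to 60 mm above the bench.
- notch (a point): Centre of the mouth of the pry notch, on the outer face of the front wall, 50 mm in front of the box's origin, 74 mm above the bench; axes as the box's: the blade goes in along +x. 30 mm wide (y), 8 mm high: its sill (the fulcrum) is 70 mm and its roof (the lid's underside) 78 mm above the bench.
- hinge (a point): Middle of the lid's hinge line at the back of the box, 97 mm behind the front face and 81 mm above the bench; the line runs along the box's y.
- store_lid (a joint): Angle of the blue lid (rad): 0 shut, grows as the front edge rises, 1.7 wide open. A hidden spring catch holds it shut with about 9 N at the front edge and lets go when that edge has risen about 4 mm (0.04 rad); then it lifts with 1 to 2 N at the edge and its stiff hinge keeps it at any angle.
- lid_c (a point): Centre of the top of the blue lid (moves with it), 47 mm in front of the hinge line. Lid plate 100 x 124 x 6 mm; its front edge is flush with the front wall, 97 mm from the hinge line, its underside 3 mm below the hinge line when shut.
- slide_pack_c (a point): Centre of a loose red and white carton, 28 x 80 x 27 mm, a bystander.
- lens_tissue_c (a point): Centre of a loose flat green and white carton, 58 x 85 x 12 mm, a bystander.
- cover_glass_c (a point): Centre of a loose small blue and white carton, 50 x 56 x 22 mm, a bystander.

How it is judged:
By the outcome, as a careful person would: the job done as asked, in the order asked, and still so for the second after the job is handed in, with the robot touching nothing.
It also fails if it takes over 61 s, if anything falls off the work surface, if the arm or the gripper's body presses on something with over 40 N, if the wrist force passes 120 N, or if a joint passes its speed limit or range.

### The arm

A 6-joint arm with a two-finger parallel gripper is mounted at the origin on a cart in front of the work surface, level with it; the furniture and walls round the work are solid. World frame = base frame: x ahead of the robot, y to its left, z up, the work surface at z = 0. Lengths are in m, angles in rad, forces in N, time in s.
With the tool pointing down it reaches from about 0.35 to 0.8 m from the base axis. Payload 7.3 kg.
Tool frame: the origin (TCP) lies at the centre of the arm's flange, where the gripper is bolted on; the fingertips stand 173 mm ahead of it and the grasp point (between the pads) lies 155 mm ahead of it; z points along the fingers, y is the line along which they close (so a half turn about z gives the same grasp; the last joint's range is limited). The gripper opens to 85 mm and grips with 20 to 120 N. Pads are 22 mm wide; open, the fingers measure 114 mm over their backs; the gripper's body (76 mm by 85 mm) begins 54 mm behind the grasp point. The pads swing forward as they close: fully open they stand 13 mm farther back than shut.
Start: joints at [1.06, 0.342, 1.524, -0, 1.275, -0.146], TCP at [0.187, 0.49, 0.405] pointing down, gripper open.
Joint ranges: [-2.53, 2.53], [-0.77, 2.02], [0.04, 2.7], [-1, 4.14], [0.28, 2.66], [-3.11, 3.11]. Speed limits (rad/s): [2.57, 2.57, 3.14, 3.14, 3.14, 3.14].

### API

Orientations are given as a unit quaternion [w, x, y, z].
In Python, from cell import robot gives the robot as it stands.
- The arm moves only by the tool play_rows, never from a script. Its argument "commands" is a list that holds one entry, the list of rows, each a list of 6 numbers: the shift along the tool's x, y, z in mm, then the turn, a rotation vector about the tool's x, y, z in rad. In form: [[[x, y, z, ax, ay, az], ...]]. A call has 1 to 20 rows; each row shifts and turns the commanded pose from where the row before left it, along the tool's axes as they then stand; what a row does not reach is not made up. A row lasts 1/12 s, in which the tool goes at most 41.7 mm and 7.16 degrees, less where a joint would pass 70% of its speed; a pose out of reach is approached as far as the arm can. A call is refused whole if a number of a shift passes 41.7 or a number of a turn 0.125, either way. A call with a gripper value outside its range is refused whole. "gripper" is the finger opening in mm, from 0 to 85.4, set as the call begins (left out, the last holds). The fingers move at their own pace and stop on an object; "squeeze" is the grip in N (left out, the last holds). Time passes only in rows, so rows that do not move let the fingers close. It gives the time, the measured TCP pose, the force, the opening and the grip force at its end, in the units of the state.
- robot.read_state(): the state, without advancing time (a new reading comes with each control period).
- robot.grab_frame(name): name is "side" or "top" or "wrist"; returns the picture (480x640x3 uint8, blue, green, red); there is no depth.
- robot.get_calibration(name): a dict with "fx", "fy", "cx", "cy" (pixels), "rvec" (rotation vector, rad) and "tvec" (3), from world to camera coordinates, as OpenCV has them; the wrist camera has in their place "hand_eye" (4x4, takes a point from camera to tool coordinates, whose origin is the TCP and whose axes are the flange's). Camera axes: x right, y down, z forward; pixel columns grow to the right and rows downward; lengths in m; the calibration is good to about 2 mm. A picture is of the moment at which its call begins: read the wrist's pose just before it. get_calibration takes no time and is no camera call.
- robot.job_done(): hands the job in; it is judged then, once.
The state is a dict: "t": time; "qpos": joint angles; "qvel": joint speeds; "effort": joint torques, N m; "ee_pos": TCP position; "ee_rot": TCP orientation; "wrist_force": force on the tool from outside, world axes, zero at the start; "ft_torque": the same for the moment, N m; "finger_gap": finger opening in m; "finger_force": force on a finger pad.
Only numpy, scipy, OpenCV 4.12 (cv2) and the standard library are available. Lean on these libraries where they do the work, as an engineer would, in place of code of your own. Each camera call takes 0.05 s, during which the arm holds its last target. There are 200 camera calls.

## Working session

There is one attempt and no reset: what is moved stays moved. The work goes in short steps, Python scripts to look and compute and a tool call to move; the robot and the scene stay as the last step left them, time stands still between calls to the robot, and variables do not carry over. Pictures are saved under pics/ and viewed, at most 12 in all, crops included, and the job is handed in when it is done.

Besides the shell and the picture viewer there is one more tool, called after "Request:" by a JSON object that holds its "fn" and its "kwargs". play_rows: Moves the arm, as the interface text tells. Its arguments: {"type":"object","properties":{"commands":{"type":"array","items":{"type":"array","items":{"type":"array","items":{"type":"number"}}}},"gripper":{"type":"number"},"squeeze":{"type":"number"}},"required":["commands"]}

```bash
mkdir -p pics
cat > h.py <<'E'
import numpy as np, cv2
from scipy.spatial.transform import Rotation as R
from cell import robot
def cam(n):
    c=robot.get_calibration(n); K=np.array([[c['fx'],0,c['cx']],[0,c['fy'],c['cy']],[0,0,1.]])
    if 'hand_eye' in c:
        s=robot.read_state(); q=s['ee_rot']; T=np.eye(4);T[:3,:3]=R.from_quat(list(q[1:])+[q[0]]).as_matrix();T[:3,3]=s['ee_pos']
        T=T@np.array(c['hand_eye']); return K,T[:3,:3],T[:3,3]
    Rm=cv2.Rodrigues(np.array(c['rvec'],float))[0]; return K,Rm.T,-Rm.T@np.array(c['tvec'],float).ravel()
def ray(C,uv):
    K,Rw,o=C; d=Rw@np.linalg.inv(K)@np.array([uv[0],uv[1],1.]); return o,d/np.linalg.norm(d)
def onz(C,uv,z):
    o,d=ray(C,uv); return o+d*(z-o[2])/d[2]
def proj(C,p):
    K,Rw,o=C; q=K@(Rw.T@(np.array(p)-o)); return q[:2]/q[2]
def tri(C1,u1,C2,u2):
    o1,d1=ray(C1,u1);o2,d2=ray(C2,u2)
    A=np.stack([d1,-d2],1);t=np.linalg.lstsq(A,o2-o1,rcond=None)[0]
    a,b=o1+t[0]*d1,o2+t[1]*d2; return (a+b)/2,np.linalg.norm(a-b)
def hsvmask(im,lo,hi):
    return cv2.inRange(cv2.cvtColor(im,cv2.COLOR_BGR2HSV),np.array(lo),np.array(hi))
def blobs(m,amin=150):
    cs,_=cv2.findContours(m,cv2.RETR_EXTERNAL,cv2.CHAIN_APPROX_NONE)
    return sorted([c for c in cs if cv2.contourArea(c)>amin],key=cv2.contourArea,reverse=True)
def pose():
    s=robot.read_state();q=s['ee_rot'];return np.array(s['ee_pos']),R.from_quat(list(q[1:])+[q[0]]),s
E
python3 - <<'E'
from h import *
np.set_printoptions(precision=4,suppress=True)
for n in ['side','top']:
    C=cam(n); im=robot.grab_frame(n); cv2.imwrite(f'pics/{n}0.png',im); print(n,C[2],C[1][:,2])
    for nm,lo,hi in [('orange',(5,150,120),(20,255,255)),('blue',(95,120,50),(125,255,255))]:
        for c in blobs(hsvmask(im,lo,hi)): print(nm,cv2.contourArea(c),cv2.minAreaRect(c))
p,r,s=pose();print(s); print(r.as_matrix(), robot.get_calibration('wrist'))
E
```

```text
side [ 0.1269 -0.3968  0.9133] [ 0.4261  0.3702 -0.8254]
blue 2196.5 ((386.8790283203125, 253.51487731933594), (60.874881744384766, 41.24814987182617), 37.99873352050781)
top [ 0.4514 -0.0289  1.5226] [ 0.0862  0.0037 -0.9963]
orange 151.0 ((219.24208068847656, 292.5589599609375), (41.9746208190918, 4.790732383728027), 77.125)
blue 1820.0 ((369.4688720703125, 224.3573760986328), (49.012508392333984, 39.23049545288086), 2.935673236846924)
{'t': 0.1, 'qpos': array([ 1.06  ,  0.3426,  1.5249,  0.    ,  1.2754, -0.146 ]), 'qvel': array([ 0.0019, -0.0013, -0.0004,  0.0007,  0.0013, -0.0012]), 'effort': array([  0.0012, -43.4446, -24.649 ,  -0.0002,   0.0047,  -0.    ]), 'ee_pos': array([0.1872, 0.4903, 0.4041]), 'ee_rot': array([-0.0002,  0.1814,  0.9834, -0.0007]), 'wrist_force': array([ 0.4385,  1.0178, -0.7156]), 'ft_torque': array([-0.0391,  0.0034, -0.0086]), 'finger_force': 0.0, 'finger_gap': 0.08536006716725558}
[[-0.9342  0.3568 -0.0007]
 [ 0.3568  0.9342 -0.0012]
 [ 0.0002 -0.0014 -1.    ]] {'fx': 390.4063656233107, 'fy': 390.4063656233107, 'cx': 317.9060295849659, 'cy': 237.45159194786294, 'hand_eye': array([[-0.0009, -0.9603, -0.279 ,  0.0706],
       [ 1.    , -0.0004, -0.002 , -0.0007],
       [ 0.0018, -0.279 ,  0.9603,  0.0306],
       [ 0.    ,  0.    ,  0.    ,  1.    ]])}
```

View pics/side0.png

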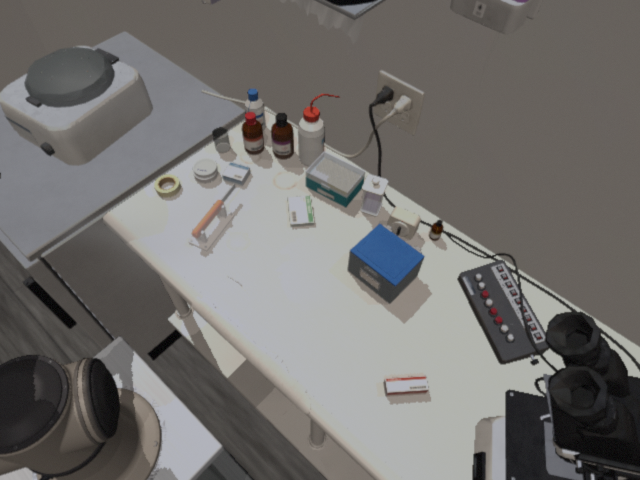

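View pics/top0.png

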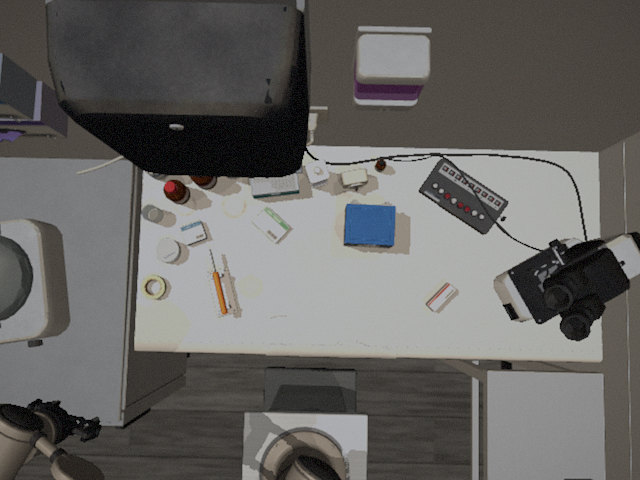

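The side view shows the blade in its rest at (213,220), its tip at (233,187), and the box lid at (387,250). In the top view the handle runs (216,275)–(223,312), its tip points up at (211,252), and the lid is at (370,225) with its front facing the robot.

Run:
```python
from h import *
np.set_printoptions(precision=4,suppress=True)
T=cam('top');S=cam('side');it=cv2.imread('pics/top0.png');is_=cv2.imread('pics/side0.png')
for n,C,im,roi in [('top',T,it,(140,240,250,330)),('side',S,is_,(180,180,260,260))]:
    m=hsvmask(im,(4,110,90),(22,255,255)); k=np.zeros_like(m);k[roi[1]:roi[3],roi[0]:roi[2]]=255; m&=k
    pts=cv2.findNonZero(m).reshape(-1,2).astype(float); c=pts.mean(0); d=np.linalg.svd(pts-c,full_matrices=False)[2][0]
    t=(pts-c)@d; a,b=c+d*t.min(),c+d*t.max(); print(n,len(pts),a,b)
    for z in (.043,.056): A,B=onz(C,a,z),onz(C,b,z); print(z,A,B,(A+B)/2,np.linalg.norm(A-B),np.degrees(np.arctan2(*(A-B)[1::-1])))
m=hsvmask(it,(95,120,50),(125,255,255))
for n,C,im,z in [('top',T,it,.084),('side',S,is_,.084)]:
    c=blobs(hsvmask(im,(100,150,90),(125,255,255)))[0]
    q=cv2.approxPolyDP(c,.04*cv2.arcLength(c,True),True).reshape(-1,2); W=np.array([onz(C,u,z) for u in q])
    print(n,q.tolist(),W[:,:2].tolist(),W.mean(0),np.linalg.norm(W-np.roll(W,-1,0),axis=1))
for n,uv,z in [('cover',(193,233),.022),('lens',(271,225),.012),('red',(442,297),.027),('tape',(153,288),.01),('dish',(170,250),.02),('tip',(211,252),.043),('edge',(380,356),0)]: print(n,onz(T,uv,z))
```

```text
top 235 [178.4933 251.6574] [231.9947 307.1878]
0.043 [0.5563 0.3338 0.043 ] [0.4181 0.1913 0.043 ] [0.4872 0.2626 0.043 ] 0.19848911819738196 45.87943862506791
0.056 [0.5554 0.3306 0.056 ] [0.4184 0.1894 0.056 ] [0.4869 0.26   0.056 ] 0.1967451562347486 45.8794386250679
side 4 [219.7764 200.8145] [217.9778 202.9816]
0.043 [0.5071 0.2455 0.043 ] [0.4999 0.2436 0.043 ] [0.5035 0.2446 0.043 ] 0.007522433584609217 14.504631033945712
0.056 [0.5015 0.2359 0.056 ] [0.4943 0.2341 0.056 ] [0.4979 0.235  0.056 ] 0.007410064556553387 14.50463103394522
top [[347, 204], [346, 242], [392, 244], [394, 207]] [[0.6836373591117447, -0.09382481452391267], [0.587792135148247, -0.09326946955047949], [0.5855845215321369, -0.20809346010504876], [0.6789041871166273, -0.21184641472254642]] [ 0.634  -0.1518  0.084 ] [0.0958 0.1148 0.0934 0.1181]
side [[379, 225], [352, 251], [395, 284], [422, 256]] [[0.6802876238138424, -0.09350971060633984], [0.5873628538176002, -0.09341107985416208], [0.5847007920850291, -0.2086316897300189], [0.6773980439816241, -0.2102288787937398]] [ 0.6324 -0.1514  0.084 ] [0.0929 0.1153 0.0927 0.1168]
cover [0.6075 0.3033 0.022 ]
lens [0.6347 0.1015 0.012 ]
red [ 0.4571 -0.3456  0.027 ]
tape [0.4621 0.4041 0.01  ]
dish [0.5617 0.3618 0.02  ]
tip [0.5575 0.2504 0.043 ]
edge [ 0.3006 -0.1914  0.    ]
```

Run:
```python
from h import *
np.set_printoptions(precision=4,suppress=True)
T=cam('top');S=cam('side');it=cv2.imread('pics/top0.png');is_=cv2.imread('pics/side0.png')
E={}
for n,C,im,roi,lo in [('top',T,it,(206,255,234,320),(4,110,90)),('side',S,is_,(185,190,230,245),(2,70,90))]:
    m=hsvmask(im,lo,(20,255,255)); k=np.zeros_like(m);k[roi[1]:roi[3],roi[0]:roi[2]]=255; m&=k
    c=blobs(m,30)[0]; (ce,(w,h),an)=cv2.minAreaRect(c); bx=cv2.boxPoints(((ce),(w,h),an))
    i=[(bx[0]+bx[1])/2,(bx[2]+bx[3])/2] if np.linalg.norm(bx[0]-bx[1])<np.linalg.norm(bx[1]-bx[2]) else [(bx[1]+bx[2])/2,(bx[3]+bx[0])/2]
    i=sorted(i,key=lambda p:p[1]); E[n]=i; print(n,i,w,h)
    for z in (.043,.05,.056): A,B=onz(C,i[0],z),onz(C,i[1],z); print(z,A,B,(A+B)/2,np.linalg.norm(A-B),np.degrees(np.arctan2(*(A-B)[1::-1])))
for j in (0,1): print(tri(T,E['top'][j],S,E['side'][j]))
p,r,s=pose()
```

```text
top [array([214.7246, 271.8295], dtype=float32), array([224.4426, 313.1311], dtype=float32)] 42.42953109741211 5.496943950653076
0.043 [0.5069 0.2388 0.043 ] [0.4027 0.2099 0.043 ] [0.4548 0.2244 0.043 ] 0.10817972711506058 15.486173305425096
0.05 [0.5066 0.2376 0.05  ] [0.4029 0.2088 0.05  ] [0.4548 0.2232 0.05  ] 0.10766792641535057 15.486173305425131
0.056 [0.5064 0.2365 0.056 ] [0.4031 0.2078 0.056 ] [0.4547 0.2222 0.056 ] 0.10722924010131352 15.486173305425092
side [array([220.345 , 200.2811], dtype=float32), array([193.3211, 233.4468], dtype=float32)] 5.139520645141602 42.78148651123047
0.043 [0.5091 0.2457 0.043 ] [0.4034 0.2174 0.043 ] [0.4563 0.2316 0.043 ] 0.1094436063383484 15.020466565797182
0.05 [0.5061 0.2406 0.05  ] [0.4012 0.2124 0.05  ] [0.4536 0.2265 0.05  ] 0.10856330098002465 15.020466565797175
0.056 [0.5034 0.2361 0.056 ] [0.3993 0.2082 0.056 ] [0.4514 0.2222 0.056 ] 0.10780875353003273 15.020466565797179
(array([0.5056, 0.2377, 0.053 ]), np.float64(0.0022228684376605144))
(array([0.4016, 0.2092, 0.0531]), np.float64(0.0033456598768796465))
```

```bash
cat >> h.py <<'E'
np.set_printoptions(precision=4,suppress=True)
def Rt(xyaw,pitch=0,roll=0):
    """down hand: tool x heads to yaw xyaw (deg); pitch tips blade (opposite tool x) up; roll about blade axis (world-ish)"""
    y=np.radians(xyaw); x=np.array([np.cos(y),np.sin(y),0]); z=np.array([0,0,-1.]); M=R.from_matrix(np.stack([x,np.cross(z,x),z],1))
    return R.from_rotvec(-x*np.radians(roll))*M*R.from_rotvec([0,np.radians(pitch),0])
def go(pos,Rg,cur=None):
    p,r,s=pose()
    if cur: p,r=np.array(cur[0]),cur[1]
    rv=(r.inv()*Rg).as_rotvec(); print('turn',rv,'deg',np.degrees(np.linalg.norm(rv)),'| shift mm in goal frame',Rg.inv().apply(np.array(pos)-p)*1000)
E
python3 - <<'E'
from h import *
g=Rt(195.2)
go([.462,.2253,.404],g)
E
```

```text
turn [-0.0013 -0.0006 -0.6301] deg 36.10129360615507 | shift mm in goal frame [-195.6786 -327.8227    0.0898]
```

Request:
{"fn": "play_rows", "kwargs": {"commands": [[[0,0,0,0,0,-0.09],[0,0,0,0,0,-0.09],[0,0,0,0,0,-0.09],[0,0,0,0,0,-0.09],[0,0,0,0,0,-0.09],[0,0,0,0,0,-0.09],[0,0,0,0,0,-0.09],[-15,-25.2,0,0,0,0],[-15,-25.2,0,0,0,0],[-15,-25.2,0,0,0,0],[-15,-25.2,0,0,0,0],[-15,-25.2,0,0,0,0],[-15,-25.2,0,0,0,0],[-15,-25.2,0,0,0,0],[-15,-25.2,0,0,0,0],[-15,-25.2,0,0,0,0],[-15,-25.2,0,0,0,0],[-15,-25.2,0,0,0,0],[-15,-25.2,0,0,0,0],[-15,-25.2,0,0,0,0]]], "gripper": 60}}

```text
t: 1.77
ee_pos: [0.4621, 0.2242, 0.4044]
ee_rot: [-0.0, -0.132, 0.991, 0.0]
wrist_force: [0.3, 0.5, -0.2]
finger_gap: 0.0599
finger_force: 0.0
```

Request:
{"fn": "play_rows", "kwargs": {"commands": [[[0,0,20,0,0,0],[0,0,20,0,0,0],[0,0,20,0,0,0],[0,0,20,0,0,0],[0,0,0,0,0,0],[0,0,0,0,0,0],[0,0,0,0,0,0]]]}}

```text
t: 2.35
ee_pos: [0.4616, 0.2256, 0.3256]
ee_rot: [0.001, -0.132, 0.991, 0.0]
wrist_force: [0.6, 1.7, 0.8]
finger_gap: 0.0602
finger_force: 0.0
```

Run:
```python
from h import *
C=cam('wrist'); im=robot.grab_frame('wrist'); cv2.imwrite('pics/w1.png',im)
m=hsvmask(im,(2,110,60),(22,255,255)); c=blobs(m,300)[0]; rc=cv2.minAreaRect(c); print(rc)
bx=cv2.boxPoints(rc); L=sorted([((bx[i]+bx[(i+1)%4])/2,np.linalg.norm(bx[i]-bx[(i+1)%4])) for i in range(4)],key=lambda t:t[1])[:2]
A,B=[onz(C,l[0],.053) for l in L]; print(A,B,(A+B)/2,np.linalg.norm(A-B),np.degrees(np.arctan2(*(A-B)[1::-1])))
p,r,s=pose(); print(p,r.as_matrix()); go([.462,.2253,.211],Rt(195.2))
```

```text
((322.05096435546875, 219.46539306640625), (165.11363220214844, 22.982065200805664), 89.51030731201172)
[0.4    0.2099 0.053 ] [0.5044 0.2394 0.053 ] [0.4522 0.2246 0.053 ] 0.10843260443031114 -164.20421116528019
[0.4617 0.2256 0.326 ] [[-0.965  -0.2623  0.0021]
 [-0.2623  0.965   0.0007]
 [-0.0022  0.0001 -1.    ]]
turn [0.0001 0.0022 0.0001] deg 0.1255570320791737 | shift mm in goal frame [ -0.1938  -0.3963 114.975 ]
```

View pics/w1.png

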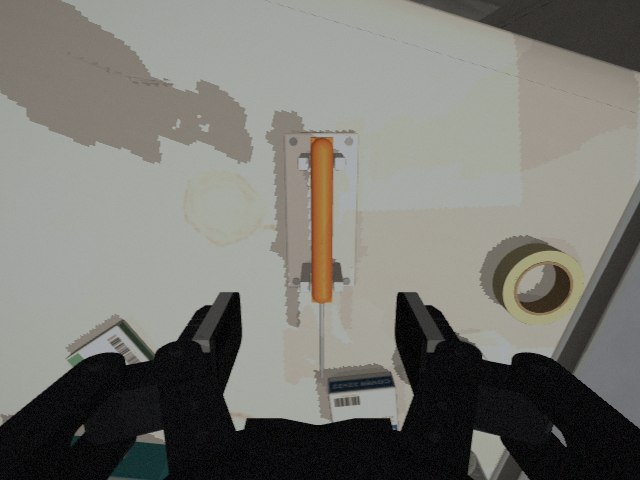

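The wrist view shows the handle running upright at u≈322, from v=137 to v=302, centred between the fingers and clear of the posts. I'll descend and grip.

Request:
{"fn": "play_rows", "kwargs": {"commands": [[[0,0,20,0,0,0],[0,0,20,0,0,0],[0,0,20,0,0,0],[0,0,20,0,0,0],[0,0,15,0,0,0],[0,0,10,0,0,0],[0,0,10,0,0,0],[0,0,0,0,0,0],[0,0,0,0,0,0]]]}}

```text
t: 3.15
ee_pos: [0.4616, 0.2256, 0.2101]
ee_rot: [0.0, -0.132, 0.991, 0.0]
wrist_force: [-0.1, -0.4, 0.0]
finger_gap: 0.0599
finger_force: 0.0
```

Request:
{"fn": "play_rows", "kwargs": {"commands": [[[0,0,0,0,0,0],[0,0,0,0,0,0],[0,0,0,0,0,0],[0,0,0,0,0,0],[0,0,0,0,0,0],[0,0,0,0,0,0],[0,0,0,0,0,0],[0,0,0,0,0,0],[0,0,0,0,0,0],[0,0,0,0,0,0]]], "gripper": 4, "squeeze": 40}}

```text
t: 3.98
ee_pos: [0.4613, 0.2264, 0.2105]
ee_rot: [0.001, -0.132, 0.991, 0.001]
wrist_force: [-3.0, 5.7, 2.6]
finger_gap: 0.0125
finger_force: 43.0
```

Run:
```python
from h import *
p,r,s=pose(); print(p,s['finger_gap'],s['finger_force'])
# after lift to .30: lay at handle centre (.42,.03): grasp +9mm
g=Rt(178.5); go([.43,.03,.3],g,(np.array([p[0],p[1],.3]),r))
go([.43,.03,.3],Rt(178.5,0,15),([.43,.03,.3],g)); print(Rt(178.5,0,15).as_matrix())
```

```text
[0.4613 0.2264 0.2105] 0.012511124489073341 43.007547240284794
turn [0.0019 0.0014 0.2912] deg 16.687705655596105 | shift mm in goal frame [  26.1094 -197.108     0.    ]
turn [-0.2618  0.      0.    ] deg 15.000000000000002 | shift mm in goal frame [0. 0. 0.]
[[-0.9997  0.0253  0.0068]
 [ 0.0262  0.9656  0.2587]
 [ 0.      0.2588 -0.9659]]
```

Request:
{"fn": "play_rows", "kwargs": {"commands": [[[0,0,-15,0,0,0],[0,0,-25,0,0,0],[0,0,-25,0,0,0],[0,0,-25,0,0,0],[0,0,0,0,0,0.073],[0,0,0,0,0,0.073],[0,0,0,0,0,0.073],[0,0,0,0,0,0.073],[2.6,-19.7,0,0,0,0],[2.6,-19.7,0,0,0,0],[2.6,-19.7,0,0,0,0],[2.6,-19.7,0,0,0,0],[2.6,-19.7,0,0,0,0],[2.6,-19.7,0,0,0,0],[2.6,-19.7,0,0,0,0],[2.6,-19.7,0,0,0,0],[2.6,-19.7,0,0,0,0],[2.6,-19.7,0,0,0,0],[0,0,0,0,0,0],[0,0,0,0,0,0]]]}}

```text
t: 5.65
ee_pos: [0.43, 0.0286, 0.2999]
ee_rot: [0.0, 0.014, 1.0, 0.0]
wrist_force: [1.0, 0.4, 0.0]
finger_gap: 0.0132
finger_force: 42.5
```

Request:
{"fn": "play_rows", "kwargs": {"commands": [[[0,0,0,-0.0873,0,0],[0,0,0,-0.0873,0,0],[0,0,0,-0.0873,0,0],[0,-5,18,0,0,0],[0,-5,18,0,0,0],[0,-5,18,0,0,0],[0,-5,18,0,0,0],[0,-5,18,0,0,0],[0,0,0,0,0,0],[0,0,0,0,0,0],[0,0,0,0,0,0]]]}}

```text
t: 6.57
ee_pos: [0.4305, 0.0288, 0.207]
ee_rot: [0.002, 0.013, 0.991, 0.131]
wrist_force: [-0.0, -0.0, -1.9]
finger_gap: 0.0124
finger_force: 42.6
```

Run:
```python
from h import *
p,r,s=pose(); print(p,r.as_matrix(),s['finger_gap'],s['finger_force'],s['wrist_force'])
im=robot.grab_frame('wrist'); cv2.imwrite('pics/w2.png',im)
```

```text
[0.4305 0.0288 0.207 ] [[-0.9997  0.025   0.0076]
 [ 0.0261  0.9656  0.2589]
 [-0.0009  0.259  -0.9659]] 0.012399117976378477 42.561621218919754 [-0.0388 -0.0455 -1.8783]
```

View pics/w2.png

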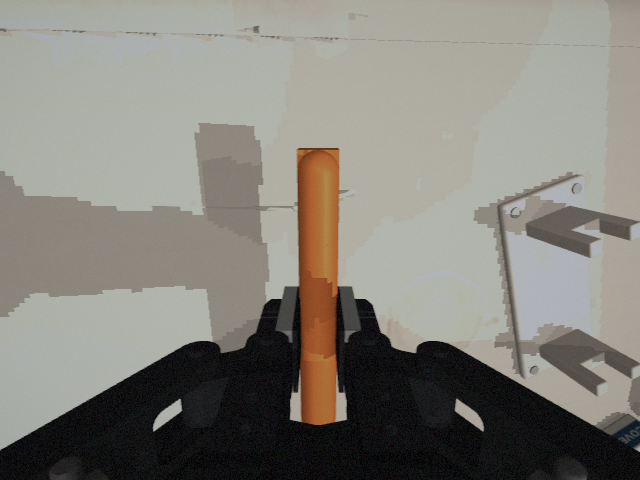

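The handle is held straight at u≈319, on edge between the pads, and the rest is empty. I'll lower it to the bench and release.

Request:
{"fn": "play_rows", "kwargs": {"commands": [[[0,-3,11,0,0,0],[0,-2.4,9,0,0,0],[0,-1.3,5,0,0,0],[0,-1,4,0,0,0],[0,0,0,0,0,0],[0,0,0,0,0,0]]]}}

```text
t: 7.12
ee_pos: [0.4301, 0.0284, 0.1763]
ee_rot: [0.002, 0.013, 0.991, 0.131]
wrist_force: [0.0, -0.2, 0.4]
finger_gap: 0.013
finger_force: 42.6
```

Request:
{"fn": "play_rows", "kwargs": {"commands": [[[0,0,0,0,0,0],[0,0,0,0,0,0],[0,0,0,0,0,0],[0,0,0,0,0,0],[0,0,0,0,0,0],[0,0,0,0,0,0],[0,0,0,0,0,0],[0,0,0,0,0,0]]], "gripper": 85}}

```text
t: 7.78
ee_pos: [0.43, 0.0284, 0.1763]
ee_rot: [0.002, 0.013, 0.991, 0.131]
wrist_force: [0.2, -0.3, 0.3]
finger_gap: 0.0852
finger_force: 0.0
```

Request:
{"fn": "play_rows", "kwargs": {"commands": [[[0,4,-15,0,0,0],[0,5,-20,0,0,0],[0,5,-20,0,0,0],[0,5,-20,0,0,0],[0,5,-20,0,0,0],[0,5,-20,0,0,0],[0,0,0,0.0873,0,0],[0,0,0,0.0873,0,0],[0,0,0,0.0873,0,0],[0,0,0,0,0,0],[0,0,0,0,0,0],[0,0,0,0,0,0]]]}}

```text
t: 8.78
ee_pos: [0.4299, 0.0268, 0.2947]
ee_rot: [-0.0, 0.013, 1.0, 0.001]
wrist_force: [0.4, -0.4, -0.5]
finger_gap: 0.0854
finger_force: 0.0
```

Run:
```python
from h import *
C=cam('wrist'); im=robot.grab_frame('wrist'); cv2.imwrite('pics/w3.png',im)
m=hsvmask(im,(2,110,60),(22,255,255)); c=blobs(m,300)[0]; rc=cv2.minAreaRect(c); print(rc)
bx=cv2.boxPoints(rc); L=sorted([((bx[i]+bx[(i+1)%4])/2,np.linalg.norm(bx[i]-bx[(i+1)%4])) for i in range(4)],key=lambda t:t[1])[:2]
A,B=[onz(C,l[0],.009) for l in L]; print(A,B,(A+B)/2,np.linalg.norm(A-B),np.degrees(np.arctan2(*(A-B)[1::-1])))
p,r,s=pose(); print(p,r.as_matrix())
```

```text
((363.4466247558594, 218.9901123046875), (39.35086441040039, 162.3312530517578), 1.023030161857605)
[0.3679 0.0578 0.009 ] [0.4802 0.0564 0.009 ] [0.4241 0.0571 0.009 ] 0.1122670907837672 179.27730420061428
[0.4299 0.0266 0.2947] [[-0.9996  0.0271 -0.0005]
 [ 0.0271  0.9996  0.0023]
 [ 0.0006  0.0023 -1.    ]]
```

View pics/w3.png

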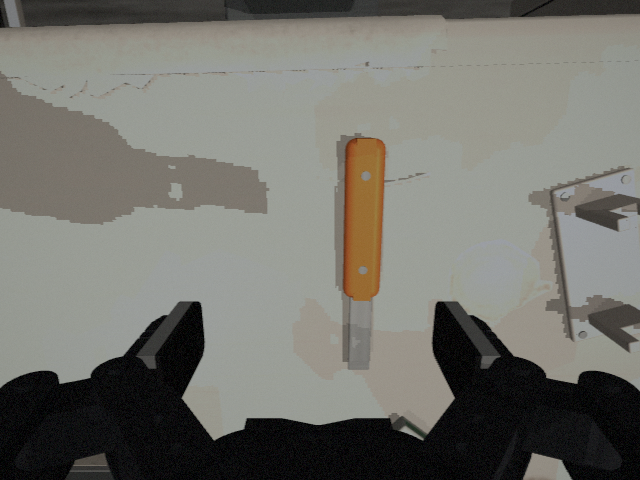

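The tool lies flat, with its handle centred at pixel (363,219), about (0.424, 0.057), and the blade pointing forward. I'll regrasp it across its width.

Run:
```python
from h import *
go([.409,.0573,.1755],Rt(179.3))
```

```text
turn [ 0.0023 -0.0005 -0.0149] deg 0.8664369024388308 | shift mm in goal frame [ 21.31    30.4215 119.1983]
```

Request:
{"fn": "play_rows", "kwargs": {"commands": [[[0,0,0,0.0023,-0.0005,-0.0149],[10.7,15.2,0,0,0,0],[10.7,15.2,0,0,0,0],[0,0,20,0,0,0],[0,0,25,0,0,0],[0,0,25,0,0,0],[0,0,20,0,0,0],[0,0,14,0,0,0],[0,0,9,0,0,0],[0,0,6,0,0,0],[0,0,0,0,0,0],[0,0,0,0,0,0]]]}}

```text
t: 9.83
ee_pos: [0.4091, 0.0569, 0.1758]
ee_rot: [0.0, 0.006, 1.0, -0.001]
wrist_force: [0.1, -0.3, 0.7]
finger_gap: 0.0854
finger_force: 0.0
```

Request:
{"fn": "play_rows", "kwargs": {"commands": [[[0,0,0,0,0,0],[0,0,0,0,0,0],[0,0,0,0,0,0],[0,0,0,0,0,0],[0,0,0,0,0,0],[0,0,0,0,0,0],[0,0,0,0,0,0],[0,0,0,0,0,0],[0,0,0,0,0,0],[0,0,0,0,0,0]]], "gripper": 15, "squeeze": 100}}

```text
t: 10.67
ee_pos: [0.4091, 0.0571, 0.1766]
ee_rot: [0.001, 0.006, 1.0, -0.001]
wrist_force: [-2.9, 0.4, 11.4]
finger_gap: 0.0219
finger_force: 97.7
```

Run:
```python
from h import *
p,r,s=pose(); print(p,r.as_matrix(),s['finger_gap'],s['finger_force'],s['wrist_force'])
```

```text
[0.4091 0.0571 0.1766] [[-0.9999  0.0115  0.0014]
 [ 0.0115  0.9999 -0.0023]
 [-0.0015 -0.0023 -1.    ]] 0.021944348697804802 97.73807644844055 [-2.8662  0.4068 11.3818]
```

Request:
{"fn": "play_rows", "kwargs": {"commands": [[[0,0,-5,0,0,0],[0,0,-10,0,0,0],[0,0,-25,0,0,0],[0,0,-26,0,0,0],[0,0,0,0,0,0],[0,0,0,0,0,0],[0,0,0,0,0,0]]]}}

```text
t: 11.25
ee_pos: [0.4087, 0.0572, 0.2415]
ee_rot: [0.0, 0.006, 1.0, -0.001]
wrist_force: [-0.4, 0.8, -1.4]
finger_gap: 0.0218
finger_force: 98.5
```

Run:
```python
from h import *
im=robot.grab_frame('wrist'); cv2.imwrite('pics/w4.png',im)
p,r,s=pose(); print(p,s['finger_gap'],s['wrist_force'])
go([.428,-.146,p[2]],Rt(178.5))
```

```text
[0.4085 0.0572 0.2411] 0.02192706052256233 [-0.1986 -0.3811 -0.7866]
turn [-0.0022 -0.001   0.0142] deg 0.8263924525309692 | shift mm in goal frame [ -24.775  -202.6407    0.    ]
```

View pics/w4.png

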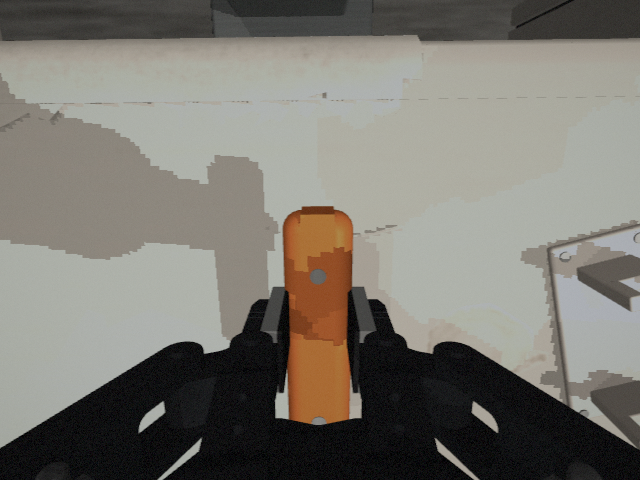

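Request:
{"fn": "play_rows", "kwargs": {"commands": [[[0,0,0,-0.0022,-0.001,0.0142],[-2.4,-20,0,0,0,0],[-2.4,-20,0,0,0,0],[-2.4,-20,0,0,0,0],[-2.4,-20,0,0,0,0],[-2.4,-20,0,0,0,0],[-2.4,-20,0,0,0,0],[-2.4,-20,0,0,0,0],[-2.4,-20,0,0,0,0],[-2.4,-20,0,0,0,0],[-3,-22.6,0,0,0,0],[0,0,-2,0,0,0],[0,0,0,0,0,0],[0,0,0,0,0,0],[0,0,0,0,0,0],[0,0,0,0,0,0]]]}}

```text
t: 12.63
ee_pos: [0.4281, -0.1451, 0.2436]
ee_rot: [0.0, 0.013, 1.0, 0.0]
wrist_force: [0.8, -0.0, -0.9]
finger_gap: 0.0219
finger_force: 98.6
```

Run:
```python
from h import *
p,r,s=pose(); print(p,r.as_matrix())
tip=p+r.apply([-.130,0,.1696]); tail=p+r.apply([.040,0,.1696]); print('pred tip',tip)
out=[]
for n in ('side','top'):
    im=robot.grab_frame(n); cv2.imwrite(f'pics/{n}5.png',im); C=cam(n); u=proj(C,tip); print(n,u,proj(C,tail),proj(C,[.583,-.1503,.074]))
    c=np.round(proj(C,(tip+[.0,0,0]))).astype(int); h,w=50,66
    out.append(cv2.resize(im[c[1]-h:c[1]+h,c[0]-w:c[0]+w],None,fx=6,fy=6,interpolation=cv2.INTER_CUBIC)[:,:400+392][:, :]); print('origin',c-[w,h])
cv2.imwrite('pics/c5.png',np.vstack([cv2.resize(o,(396,300)) for o in out]) if 0 else np.hstack([o[:, 196:596] for o in out]))
```

```text
[ 0.4281 -0.1451  0.2436] [[-0.9997  0.0251  0.0008]
 [ 0.0251  0.9997  0.0005]
 [-0.0008  0.0005 -1.    ]]
pred tip [ 0.5582 -0.1483  0.0741]
side [363.1109 277.3776] [305.5368 332.9773] [371.315  270.3422]
origin [297 227]
top [367.5234 254.6407] [364.6207 322.8537] [368.4751 244.8221]
origin [302 205]
```

View pics/c5.png

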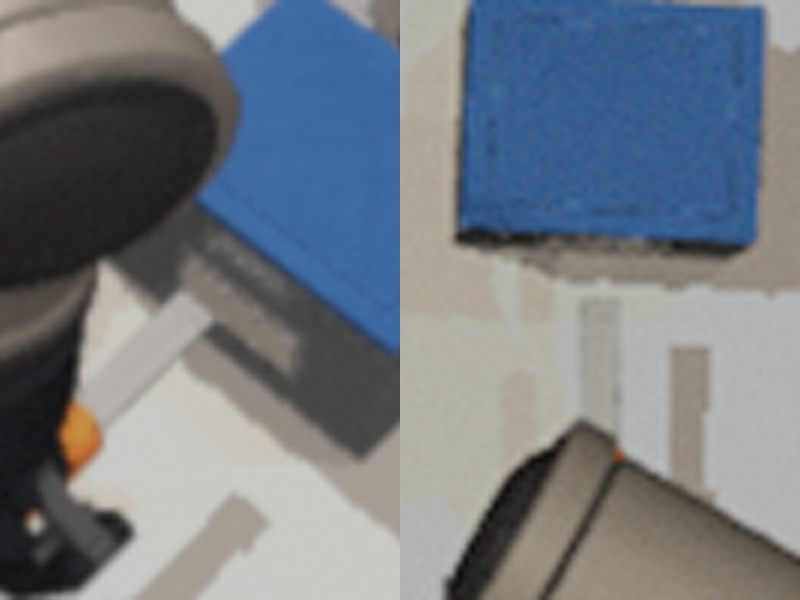

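The crop shows the blade tip centre at side (362.7,277.8) and top (368,254.7), within 1 px of prediction, lined up with the notch at about side (371,270). I'll insert it slowly.

Request:
{"fn": "play_rows", "kwargs": {"commands": [[[-6,0,0,0,0,0],[-6,0,0,0,0,0],[-4,0,0,0,0,0],[-3,0,0,0,0,0],[-3,0,0,0,0,0],[-3,0,0,0,0,0],[-3,0,0,0,0,0],[-3,0,0,0,0,0],[-3,0,0,0,0,0],[0,0,0,0,0,0]]]}}

```text
t: 13.57
ee_pos: [0.4628, -0.1469, 0.2439]
ee_rot: [0.001, 0.013, 1.0, -0.0]
wrist_force: [0.1, 0.2, -0.3]
finger_gap: 0.0218
finger_force: 98.6
```

Request:
{"fn": "play_rows", "kwargs": {"commands": [[[-4,0,0,0,0,0],[-4,0,0,0,0,0],[-4,0,0,0,0,0],[-4,0,0,0,0,0],[-4,0,0,0,0,0],[0,0,0,0,0,0],[0,0,0,0,0,0]]]}}

```text
t: 14.15
ee_pos: [0.4824, -0.1474, 0.2438]
ee_rot: [0.001, 0.013, 1.0, -0.0]
wrist_force: [0.0, -0.6, -1.7]
finger_gap: 0.0223
finger_force: 98.6
```

Run:
```python
from h import *
p,r,s=pose(); print(p,r.as_matrix(),s['wrist_force'])
for n in ('side',):
    im=robot.grab_frame(n); u=proj(cam(n),[.583,-.15,.08]).astype(int); cv2.imwrite('pics/c6.png',cv2.resize(im[u[1]-50:u[1]+50,u[0]-66:u[0]+66],None,fx=6,fy=6,interpolation=cv2.INTER_CUBIC))
# fulcrum in the tool frame
f=r.inv().apply(np.array([.583,-.15,.0715])-p)*1000; print('fulcrum tool mm',f)
```

```text
[ 0.4824 -0.1474  0.2438] [[-0.9997  0.0259  0.0015]
 [ 0.0259  0.9997 -0.    ]
 [-0.0015 -0.     -1.    ]] [ 0.0479 -0.5773 -1.6637]
fulcrum tool mm [-100.3318   -0.038   172.4871]
```

View pics/c6.png

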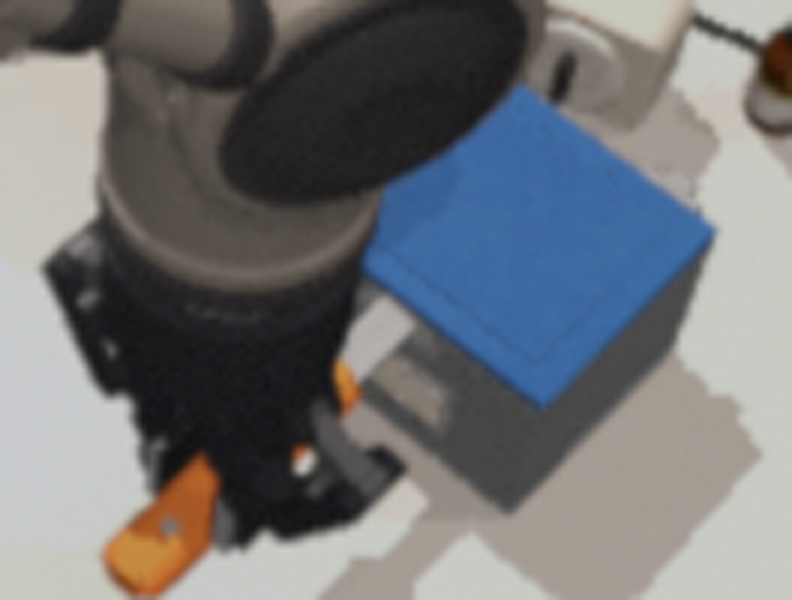

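Request:
{"fn": "play_rows", "kwargs": {"commands": [[[0,0,2,0,0,0],[5.13,0,3.08,0,-0.03,0],[5.13,0,3.08,0,-0.03,0],[5.13,0,3.08,0,-0.03,0],[5.13,0,3.08,0,-0.03,0],[5.13,0,3.08,0,-0.03,0],[5.13,0,3.08,0,-0.03,0],[0,0,0,0,0,0],[0,0,0,0,0,0]]]}}

```text
t: 14.95
ee_pos: [0.4528, -0.1467, 0.2211]
ee_rot: [0.09, 0.013, 0.996, -0.001]
wrist_force: [1.0, 0.0, -0.2]
finger_gap: 0.0219
finger_force: 98.4
```

Request:
{"fn": "play_rows", "kwargs": {"commands": [[[5.13,0,3.08,0,-0.03,0],[5.13,0,3.08,0,-0.03,0],[5.13,0,3.08,0,-0.03,0],[0,0,0,0,0,0]]]}}

```text
t: 15.28
ee_pos: [0.4399, -0.1463, 0.2087]
ee_rot: [0.136, 0.013, 0.991, -0.002]
wrist_force: [1.7, -0.1, -1.2]
finger_gap: 0.0216
finger_force: 98.5
```

Request:
{"fn": "play_rows", "kwargs": {"commands": [[[5.13,0,3.08,0,-0.03,0],[5.13,0,3.08,0,-0.03,0],[5.13,0,3.08,0,-0.03,0],[0,0,0,0,0,0],[0,0,0,0,0,0]]]}}

```text
t: 15.7
ee_pos: [0.4284, -0.146, 0.1957]
ee_rot: [0.179, 0.013, 0.984, -0.002]
wrist_force: [0.7, -0.2, -1.0]
finger_gap: 0.0218
finger_force: 98.4
```

Run:
```python
from h import *
p,r,s=pose(); print(p,r.as_matrix(),s['wrist_force'],p+r.apply([-.13,0,.1696]))
```

```text
[ 0.4284 -0.146   0.1957] [[-0.9355  0.0262  0.3524]
 [ 0.0249  0.9997 -0.0082]
 [-0.3525  0.0011 -0.9358]] [ 0.6856 -0.1524 -1.0098] [ 0.6097 -0.1506  0.0828]
```

Run:
```python
from h import *
p,r,s=pose(); tip=p+r.apply([-.13,0,.1696])
yaw=np.radians(-1.5); fx=np.array([np.cos(yaw),np.sin(yaw),0])
hx=.583+.097
def T(a,s): return np.array([hx-s*np.cos(a)-.0045*np.sin(a), .081+s*np.sin(a)-.0045*np.cos(a)])
A=np.linspace(.08,1.4,21); S=np.linspace(.0705,.066,21)
P=np.array([T(a,s) for a,s in zip(A,S)]); print(P[0],tip,P[-1])
P[0]=[tip[0],tip[2]]
for a,d in zip(A[1:],np.diff(P,axis=0)):
    w=fx*d[0]+np.array([0,0,d[1]]); print(round(a,2),np.round(r.inv().apply(w)*1000,1))
```

```text
[0.6094 0.0821] [ 0.6097 -0.1506  0.0828] [0.6643 0.1453]
0.15 [-1.5  0.  -3.7]
0.21 [-2.3  0.  -4. ]
0.28 [-2.6  0.  -3.8]
0.34 [-2.8  0.  -3.6]
0.41 [-3.   0.  -3.4]
0.48 [-3.2  0.  -3.2]
0.54 [-3.4  0.  -3. ]
0.61 [-3.6  0.  -2.8]
0.67 [-3.8  0.  -2.5]
0.74 [-3.9  0.  -2.2]
0.81 [-4.  0. -2.]
0.87 [-4.1  0.  -1.7]
0.94 [-4.2  0.  -1.4]
1.0 [-4.3  0.  -1.1]
1.07 [-4.4  0.  -0.8]
1.14 [-4.4  0.  -0.5]
1.2 [-4.4  0.  -0.3]
1.27 [-4.4  0.   0. ]
1.33 [-4.4  0.   0.3]
1.4 [-4.3  0.   0.6]
```

Request:
{"fn": "play_rows", "kwargs": {"commands": [[[-1.5,0,-3.7,0,0,0],[-2.3,0,-4,0,0,0],[-2.6,0,-3.8,0,0,0],[-2.8,0,-3.6,0,0,0],[0,0,0,0,0,0],[0,0,0,0,0,0]]]}}

```text
t: 16.2
ee_pos: [0.4317, -0.1461, 0.2134]
ee_rot: [0.18, 0.013, 0.984, -0.003]
wrist_force: [0.2, -0.9, -1.0]
finger_gap: 0.0222
finger_force: 98.4
```

Run:
```python
from h import *
p,r,s=pose(); print(p,s['wrist_force'])
im=robot.grab_frame('side'); u=proj(cam('side'),[.583,-.15,.08]).astype(int); cv2.imwrite('pics/c7.png',cv2.resize(im[u[1]-50:u[1]+50,u[0]-66:u[0]+66],None,fx=6,fy=6,interpolation=cv2.INTER_CUBIC))
```

```text
[ 0.4317 -0.1461  0.2134] [ 0.2333 -0.9305 -0.981 ]
```

View pics/c7.png

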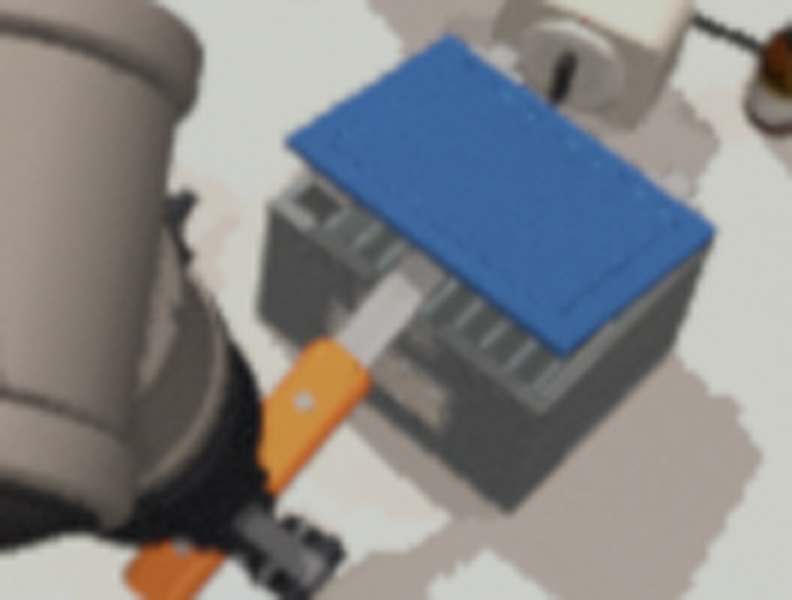

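The catch has let go. The lid's front edge runs from (290,140) to (565,355), clearly above the box, with the blade under it. I'll continue the arc.

Request:
{"fn": "play_rows", "kwargs": {"commands": [[[-3,0,-3.4,0,0,0],[-3.2,0,-3.2,0,0,0],[-3.4,0,-3,0,0,0],[-3.6,0,-2.8,0,0,0],[-3.8,0,-2.5,0,0,0],[-3.9,0,-2.2,0,0,0],[-4,0,-2,0,0,0],[-4.1,0,-1.7,0,0,0],[-4.2,0,-1.4,0,0,0],[-4.3,0,-1.1,0,0,0]]]}}

```text
t: 17.08
ee_pos: [0.4585, -0.1468, 0.2483]
ee_rot: [0.18, 0.013, 0.984, -0.002]
wrist_force: [-2.0, -0.2, -0.3]
finger_gap: 0.0217
finger_force: 98.5
```

Request:
{"fn": "play_rows", "kwargs": {"commands": [[[-4.4,0,-0.8,0,0,0],[-4.4,0,-0.5,0,0,0],[-4.4,0,-0.3,0,0,0],[-4.4,0,0,0,0,0],[-4.4,0,0.3,0,0,0],[-4.3,0,0.6,0,0,0],[0,0,0,0,0,0],[0,0,0,0,0,0]]]}}

```text
t: 17.75
ee_pos: [0.4828, -0.1474, 0.258]
ee_rot: [0.18, 0.013, 0.984, -0.002]
wrist_force: [-0.1, 0.9, -1.0]
finger_gap: 0.0221
finger_force: 98.4
```

Run:
```python
from h import *
p,r,s=pose(); print(p,s['wrist_force'],p+r.apply([-.13,0,.1696]))
im=robot.grab_frame('side'); u=proj(cam('side'),[.583,-.15,.1]).astype(int); cv2.imwrite('pics/c8.png',cv2.resize(im[u[1]-50:u[1]+50,u[0]-66:u[0]+66],None,fx=6,fy=6,interpolation=cv2.INTER_CUBIC))
```

```text
[ 0.4828 -0.1474  0.258 ] [-0.1274  0.8838 -1.0075] [ 0.6644 -0.1521  0.1454]
```

View pics/c8.png

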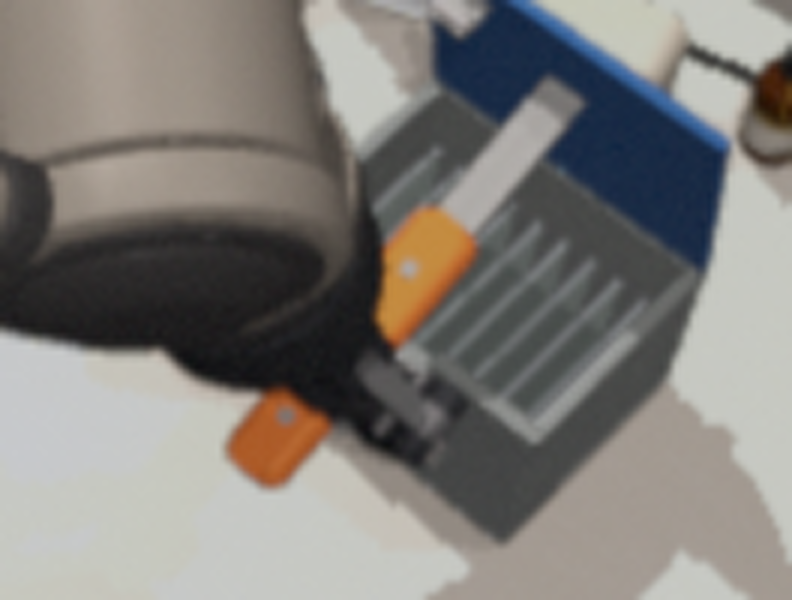

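The lid stands nearly upright with the blade tip on its underside, so I'll retreat straight back.

Request:
{"fn": "play_rows", "kwargs": {"commands": [[[4.7,0,-1.8,0,0,0],[9.4,0,-3.5,0,0,0],[18.7,0,-7,0,0,0],[18.7,0,-7,0,0,0],[18.7,0,-7,0,0,0],[18.7,0,-7,0,0,0],[14,0,-5.2,0,0,0],[0,0,0,0,0.06,0],[0,0,0,0,0.06,0],[0,0,0,0,0.06,0],[0,0,0,0,0.06,0],[0,0,0,0,0.06,0],[0,0,0,0,0.06,0],[0,0,0,0,0,0],[0,0,0,0,0,0],[0,0,0,0,0,0]]]}}

```text
t: 19.13
ee_pos: [0.3724, -0.1444, 0.2575]
ee_rot: [0.002, 0.013, 1.0, 0.0]
wrist_force: [-0.5, 1.1, -0.6]
finger_gap: 0.0219
finger_force: 98.4
```

Run:
```python
from h import *
p,r,s=pose(); print(p,r.as_matrix(),s['wrist_force'])
go([.41,.04,p[2]],Rt(178.5))
```

```text
[ 0.3724 -0.1444  0.2575] [[-0.9997  0.0261  0.0033]
 [ 0.0261  0.9997  0.0002]
 [-0.0032  0.0003 -1.    ]] [-0.5279  1.1177 -0.5804]
turn [0.0003 0.0032 0.0001] deg 0.18694488905254827 | shift mm in goal frame [-32.7575 185.3206   0.    ]
```

Request:
{"fn": "play_rows", "kwargs": {"commands": [[[0,18.5,0,0,0.0032,0],[-3.3,18.5,0,0,0,0],[-3.3,18.5,0,0,0,0],[-3.3,18.5,0,0,0,0],[-3.3,18.5,0,0,0,0],[-3.3,18.5,0,0,0,0],[-3.3,18.5,0,0,0,0],[-3.3,18.5,0,0,0,0],[-3.3,18.5,0,0,0,0],[-6.4,18.5,0,0,0,0],[0,0,15,0,0,0],[0,0,20,0,0,0],[0,0,20,0,0,0],[0,0,10,0,0,0],[0,0,5,0,0,0],[0,0,4,0,0,0],[0,0,0,0,0,0],[0,0,0,0,0,0],[0,0,0,0,0,0]]]}}

```text
t: 20.72
ee_pos: [0.4104, 0.0395, 0.1841]
ee_rot: [-0.0, 0.013, 1.0, -0.0]
wrist_force: [-0.2, 0.6, -1.1]
finger_gap: 0.0219
finger_force: 98.5
```

Request:
{"fn": "play_rows", "kwargs": {"commands": [[[0,0,2,0,0,0],[0,0,2,0,0,0],[0,0,2,0,0,0],[0,0,0.8,0,0,0],[0,0,0,0,0,0],[0,0,0,0,0,0]]]}}

```text
t: 21.22
ee_pos: [0.4101, 0.0396, 0.1767]
ee_rot: [-0.001, 0.013, 1.0, 0.0]
wrist_force: [-0.9, 0.2, 0.8]
finger_gap: 0.0219
finger_force: 99.0
```

Request:
{"fn": "play_rows", "kwargs": {"commands": [[[0,0,0,0,0,0],[0,0,0,0,0,0],[0,0,0,0,0,0],[0,0,0,0,0,0],[0,0,0,0,0,0],[0,0,0,0,0,0],[0,0,0,0,0,0],[0,0,0,0,0,0]]], "gripper": 85}}

```text
t: 21.88
ee_pos: [0.4101, 0.0396, 0.1767]
ee_rot: [-0.001, 0.013, 1.0, 0.0]
wrist_force: [0.2, -0.2, -0.5]
finger_gap: 0.0855
finger_force: 0.0
```

Request:
{"fn": "play_rows", "kwargs": {"commands": [[[0,0,-10,0,0,0],[0,0,-20,0,0,0],[0,0,-25,0,0,0],[0,0,-25,0,0,0],[0,0,-25,0,0,0],[0,0,-25,0,0,0],[25,0,0,0,0,0],[25,0,0,0,0,0],[0,0,0,0,0,0],[0,0,0,0,0,0],[0,0,0,0,0,0]]]}}

```text
t: 22.8
ee_pos: [0.3609, 0.0408, 0.307]
ee_rot: [-0.0, 0.013, 1.0, -0.0]
wrist_force: [-0.1, 0.5, 0.4]
finger_gap: 0.0848
finger_force: 0.0
```

Run:
```python
from h import *
p,r,s=pose(); print(p,s['wrist_force'],s['finger_gap'])
a=robot.grab_frame('side'); b=robot.grab_frame('wrist')
cv2.imwrite('pics/f9.png',np.hstack([a[120:420,170:470],cv2.resize(b,(400,300))]))
```

```text
[0.3609 0.0408 0.307 ] [-0.1283  0.4591  0.4128] 0.08482229918707211
```

View pics/f9.png

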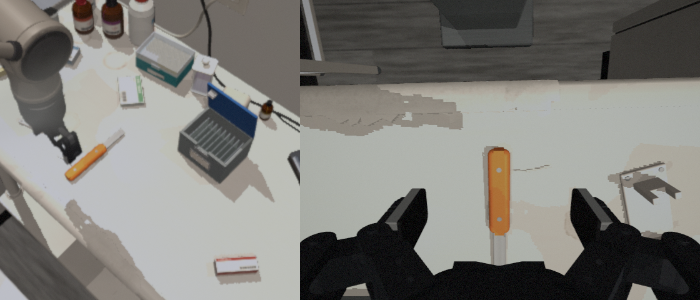

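The lid stands upright at (232,110) in the combined picture. The pry blade lies flat and free at (95,155), the visible cartons are in place, and the hand is clear.

```bash
python3 -c "from cell import robot; print(robot.job_done())"
```

```text
the job is handed in; nothing more can be done
None
```

I've handed the job in at about 23 s of the 61 s: the lid came off its catch and stands close to upright, and the pry blade lies flat on the bench, released. The green and red cartons look unmoved in the last picture; the arm hid the blue one, which nothing came near.

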